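# Lock a cell into the bench tester

### The arm

A 7-joint arm with a two-finger parallel gripper is mounted at the origin on the work surface. World frame = base frame: x ahead of the robot, y to its left, z up, the work surface at z = 0. Lengths are in m, angles in rad, forces in N, time in s.
With the tool pointing down it reaches from about 0.375 to 0.925 m from the base axis. Payload 3.1 kg.
Tool frame: the origin (TCP) lies between the finger pads; the fingertips stand 19 mm ahead of it and the grasp point (between the pads) is the TCP; z points along the fingers, y is the line along which they close (so a half turn about z gives the same grasp; the last joint's range is limited). The gripper opens to 85 mm and grips with 20 to 120 N. Pads are 22 mm wide; open, the fingers measure 114 mm over their backs; the gripper's body (76 mm by 85 mm) begins 54 mm behind the grasp point. The pads swing forward as they close: fully open they stand 13 mm farther back than shut.
Start: joints at [1.196, 0.383, 0.044, 1.598, -0.018, 1.161, -0.05], TCP at [0.178, -0.625, 0.25] pointing down, gripper open.
Joint ranges: [-2.61, 2.61], [-0.41, 2.15], [-1.48, 1.57], [0, 2.5], [-1.57, 4.71], [0.05, 1.97], [-2.85, 2.85]. Speed limits (rad/s): [2.79, 2.79, 3.14, 3.14, 3.14, 3.14, 3.14].

### API

Orientations are given as a unit quaternion [x, y, z, w].
In Python, from bench import move_ptp, movel, move_j, move_gripper, pause, inverse_kinematics, read_camera, camera_params, MotionError, sign_off, look_for, tip_of, read_time_s, read_qpos, read_joint_vel, read_effort, read_eef_pos, read_tcp_rot, read_ft_force, read_ft_torque, read_finger_gap, read_grasp_force gives the robot as it stands. Calls block until the motion is done:
- move_ptp(position, orientation): joint-space move of the TCP to a pose.
- movel(position, orientation=None, speed=0.15): straight line of the TCP; orientation=None keeps the orientation; speed is the mean speed in m/s.
- move_j(angles): joint-space move.
- move_gripper(opening, effort=None): finger opening in m; effort is the grip in N (None keeps the last); returns when the fingers have stopped.
- pause(seconds).
- inverse_kinematics(position, orientation): joint angles nearest the present ones, or None.
- read_camera(name): name is "scene" or "top" or "wrist"; returns the picture (480x640x3 uint8, red, green, blue); there is no depth.
- camera_params(name): a dict with "K" (3x3 intrinsics, pixels), "dist_coeffs" ([k1, k2, p1, p2, k3] as OpenCV has them; the pictures are not rectified), "camera_from_world" (4x4, takes a point from world to camera coordinates). Camera axes: x right, y down, z forward; pixel columns grow to the right and rows downward; lengths in m; the calibration is good to about 2 mm. A picture is of the moment at which its call begins: read the wrist's pose just before it. camera_params takes no time and is no camera call; for the wrist camera it gives the pose at the moment of the call.
A pose or a line that the arm cannot do raises MotionError and nothing moves.
- sign_off(): hands the job in; it is judged then, once.
Trained networks look in the newest picture that a camera, given by its name, has taken for a name from the list of things; names that differ only in an ending like _2 or _b are one class to them, and where a whole thing is asked for, a point or a joint stands for the part that bears it (a point fixed in the world has none). Each returns a list of dicts, best first, with "confidence" (0 to 1); they miss things now and then, are a little off and sometimes report something else, mostly with a low value. They report only what shows in the picture. A call takes as long as a camera call. They do not tell look-alikes from the thing itself.
- look_for(camera, name): "at" ([column, row] in pixels, amid what is visible of it).
- tip_of(camera, name): "at" ([column, row] in pixels: a listed point, or the origin of a listed thing).
Readings, each from a call of its own:
- read_time_s(): time.
- read_qpos(): joint angles.
- read_joint_vel(): joint speeds.
- read_effort(): joint torques, N m.
- read_eef_pos(): TCP position.
- read_tcp_rot(): TCP orientation.
- read_ft_force(): force on the tool from outside, world axes, zero at the start.
- read_ft_torque(): the same for the moment, N m.
- read_finger_gap(): finger opening in m.
- read_grasp_force(): force on a finger pad.
Only numpy, scipy, OpenCV 4.12 (cv2) and the standard library are available. Lean on these libraries where they do the work, as an engineer would, in place of code of your own. Each camera call takes 0.05 s, during which the arm holds its last target. There are 200 camera calls.

### The job

Load the cell tester: slide its cover all the way open, pick up the small loose grey cell with the long oblong cap that stands on the bench and lower it (upright, not dropped) onto the chamber floor between the low locating ribs, then slide the cover fully home over it. Last, wind the handwheel clockwise until the locking bolt's carriage touches its stop block, so that the bolt sits behind the closed cover. Leave the other things on the bench where they are.

Things in the scene. Friction and masses are not known exactly. Their poses are not given: they have to be found in the camera images.
- tester: cell tester fixed to the bench: black case 240 (x) x 150 (y), 85 high, guide strips along x to 96 high. Origin: underside centre. Near half (-x): open-topped chamber, inside x -112 to -8, y -65 to 65, floor 8 high. Far half: deck 83 high. A grey bracket on its +y side (x -20 to 48, y 75 to 265, 58 high) carries stop block, bolt and handwheel
- cover (a joint): travel of the cover (m): 0 = fully home, chamber shut; 0.100 = fully open, slid along tester +x over the far deck. An aluminium plate 112 x 128 x 5, top 91 above the bench. Friction about 2.5 N, it stays where it is left
- cover_lip (a point): middle of the top edge of the cover's upright lip, 117 above the bench. The lip is a wall along tester y, 100 long, 10 thick (x), rising 26 above the plate, along the cover's rear (+x) edge; at cover 0 it lies at tester x=-6. Push it from either side to slide the cover
- bay (a point): centre of the place for the cell on the chamber floor, 8 above the bench, at tester (-62, 0). Axes as the tester's. Four low ribs, 6 high, leave 84 (x) x 58 (y) clear around it; the cell goes in with its long side along x, either way round
- cell: loose cell: plastic block 70 (x) x 42 (y) x 50 high, 0.4 kg, with an oblong cap 52 (x) x 20 (y) x 18 high on top, whole height 68. Grip it by the cap across y. Origin at underside centre
- bolt (a joint): travel of the locking bolt (m) along tester -y: 0 = withdrawn, 0.045 = carriage touching the stop block. Moved only by the handwheel
- bolt_face (a point): on the front face (towards tester -y) of the bolt's carriage, a steel block 40 x 35 x 53 high, 115 high above the bench; a nose 16 x 60 x 14 high projects from it above the stop block
- stop_face (a point): on the face of the stop block that the carriage's front face must meet
- wheel (a joint): handwheel angle (rad), growing clockwise seen from above; 0 = bolt withdrawn, 8.0 = bolt against its stop; 1 rad moves the bolt 5.625 mm. Needs about 4 N at the crank handle
- wheel_hub (a point): centre of the handwheel's hub, top, 132 above the bench, on its vertical axis. Wheel 90 across, rim 119 to 129 above the bench; housing 64 x 75 below it
- crank_pin (a point): centre of the upright crank handle on the wheel, 150 above the bench, 34 from the wheel axis: a free-spinning sleeve 14 in diameter, reaching from 130 to 168 above the bench
- sealed_cell: bystander: a loose square sealed cell 56 x 56 x 70 high with two round 14 mm posts and a slim bar between them on top; origin at underside centre
- cap_tub: bystander: small round open tub of caps, 44 across, 35 high, standing in the near nook beside the bracket; origin at underside centre
- link: bystander: flat steel link bar 80 x 22 x 10 lying in the far nook beside the bracket; origin at underside centre
- meter: bystander: yellow multimeter 150 x 75 x 46 lying on the bench; origin at underside centre
- spanner: bystander: steel spanner 180 long lying flat
- driver: bystander: screwdriver 200 long lying flat
- jar: bystander: closed white jar 72 across, 100 high; origin at underside centre
Not all that is in view belongs to the job. Leave any purple look-alike of the cell alone.

How it is judged:
On the way, in this order (a step that is already met when the one before it is completed fails the run):
1. the cover is slid open (at least 90 of its 100 mm) (value of joint cover above 0.09 m), for 0.2 s.
2. the cell stands upright on the chamber floor between the ribs, released (x of cell in the frame of bay between -0.011 and 0.011 m and y of cell in the frame of bay between -0.011 and 0.011 m and z of cell in the frame of bay between -0.003 and 0.003 m and angle between cell's own z axis and vertical below 0.08 rad and contact force between the fingers and cell below 0.3 N and linear speed of cell below 0.02 m/s), for 0.3 s.
3. the cover is fully home over the cell (within 3 mm) (value of joint cover below 0.003 m), for 0.2 s.
4. the bolt's carriage touches its stop (within 2 mm) (value of joint bolt above 0.043 m and value of joint cover below 0.003 m), for 0.2 s.
At the end, for the whole second after the job is handed in: The cell stands upright at rest on the chamber floor between the ribs (within 11 mm of the bay's centre along both axes, within 3 mm of the floor), the cover is home within 3 mm, and the bolt's carriage is within 2 mm of its stop (all of step 2 and all of step 4 and velocity of joint cover below 0.01 m/s); the robot touches nothing.
It fails at once if the cell is tipped more than 0.5 rad (angle between cell's own z axis and vertical above 0.5 rad).
It fails at once if the cell is dropped into the chamber (faster than 0.5 m/s inside it) (linear speed of cell above 0.5 m/s and horizontal distance between cell and bay below 0.05 m and z of cell in the frame of bay below 0.06 m).
It fails at once if another thing on the bench is moved more than 30 mm (distance of any of sealed_cell, cap_tub, link, meter, spanner, driver, jar from where it was at the start of the episode above 0.03 m).
It also fails if it takes over 72 s, if anything falls off the work surface, if the arm or the gripper's body presses on something with over 40 N, if the wrist force passes 120 N, or if a joint passes its speed limit or range.

## Working session

There is one attempt and no reset: what is moved stays moved. The work goes in short steps, each a Python script; the robot and the scene stay as the last script left them, time stands still between calls to the robot, and variables do not carry over. Pictures are saved under pics/ and viewed, at most 10 in all, crops included, and the job is handed in when it is done.

```bash
mkdir -p pics; ls; cat > h.py <<'E'
import numpy as np, cv2
from bench import *
def px2w(cam,uv,z,P=None):
    P=P or camera_params(cam); K=np.array(P["K"]);T=np.array(P["camera_from_world"])
    n=cv2.undistortPoints(np.array([[uv]],float),K,np.array(P["dist_coeffs"]))[0,0]
    R=T[:3,:3];c=-R.T@T[:3,3];d=R.T@np.array([n[0],n[1],1]);return c+d*(z-c[2])/d[2]
def w2px(cam,p):
    P=camera_params(cam);T=np.array(P["camera_from_world"])
    return cv2.projectPoints(np.array([p],float),cv2.Rodrigues(T[:3,:3])[0],T[:3,3],np.array(P["K"]),np.array(P["dist_coeffs"]))[0][0,0]
def snap(cam,name):
    im=read_camera(cam);cv2.imwrite("pics/"+name+".png",im[:,:,::-1]);return im
E
python3 - <<'E'
from h import *
np.set_printoptions(precision=4,suppress=True)
H=dict(tester=0,cover_lip=.117,bay=.008,cell=0,bolt_face=.115,stop_face=.09,wheel_hub=.132,crank_pin=.150,sealed_cell=0,cap_tub=0,link=0,meter=0,jar=0)
for c in("scene","top"):
    snap(c,c+"0")
    T=np.array(camera_params(c)["camera_from_world"]);print(c,-T[:3,:3].T@T[:3,3])
    for n,z in H.items():
        for d in tip_of(c,n)[:2]: print(n,np.round(d["at"]),round(d["confidence"],2),px2w(c,d["at"],z)[:2])
print(read_time_s(),read_tcp_rot())
E
```

```text
pics
scene [1.1432 0.6501 0.7424]
tester [289. 263.] 0.94 [ 0.5499 -0.0435]
cover_lip [282. 217.] 0.61 [ 0.5485 -0.0554]
bay [313. 259.] 0.65 [ 0.5103 -0.0073]
cell [273. 214.] 0.86 [ 0.4452 -0.2146]
cell [254. 196.] 0.59 [ 0.4237 -0.312 ]
bolt_face [324. 264.] 0.81 [0.5987 0.1136]
stop_face [314. 258.] 0.57 [0.578  0.0666]
wheel_hub [361. 267.] 0.86 [0.5755 0.1821]
crank_pin [349. 251.] 0.59 [0.5719 0.1507]
sealed_cell [207. 222.] 0.79 [ 0.5811 -0.3048]
cap_tub [364. 272.] 0.46 [0.4596 0.097 ]
link [287. 328.] 0.89 [0.6854 0.0976]
link [364. 272.] 0.36 [0.4613 0.0971]
meter [508. 333.] 0.76 [0.41  0.414]
meter [208. 222.] 0.2 [ 0.5791 -0.3039]
top [0.3396 0.0532 1.1016]
tester [364. 246.] 0.84 [ 0.5549 -0.0362]
cover_lip [370. 231.] 0.96 [ 0.5597 -0.0406]
bay [368. 275.] 0.64 [ 0.4922 -0.0393]
cell [449. 295.] 0.96 [ 0.4428 -0.202 ]
cell [498. 295.] 0.69 [ 0.4375 -0.2996]
bolt_face [302. 234.] 0.7 [0.5618 0.086 ]
stop_face [320. 237.] 0.94 [0.5591 0.0527]
stop_face [302. 234.] 0.23 [0.5676 0.0857]
wheel_hub [250. 230.] 0.89 [0.5707 0.1797]
wheel_hub [149. 245.] 0.17 [0.5525 0.3623]
crank_pin [267. 228.] 0.63 [0.5682 0.1475]
sealed_cell [489. 220.] 0.72 [ 0.595  -0.3011]
sealed_cell [369. 277.] 0.53 [ 0.4895 -0.0423]
cap_tub [299. 295.] 0.9 [0.4603 0.1024]
link [302. 191.] 0.65 [0.679  0.0848]
meter [141. 328.] 0.82 [0.4135 0.4186]
jar [151. 245.] 0.62 [0.5823 0.4001]
jar [145. 326.] 0.33 [0.4177 0.411 ]
1.4 [0.9904 0.138  0.     0.    ]
```

```bash
python3 -c "
import cv2
a=cv2.imread('pics/top0.png')[150:370,100:560];cv2.imwrite('pics/topc.png',cv2.resize(a,(800,383),interpolation=3))
a=cv2.imread('pics/scene0.png')[120:380,140:480];cv2.imwrite('pics/scenec.png',cv2.resize(a,(784,600),interpolation=3))"
```

```text
(no output)
```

View pics/topc.png

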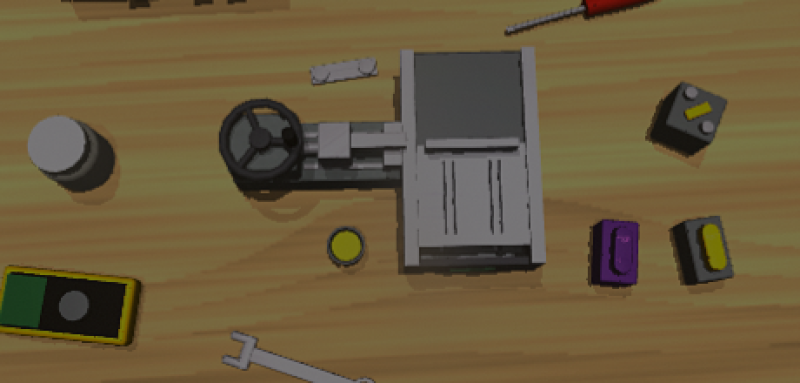

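View pics/scenec.png

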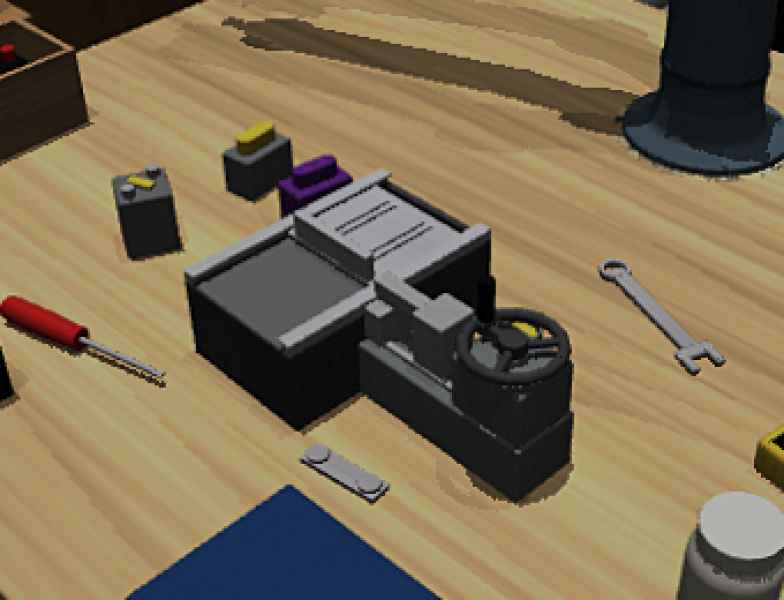

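The pictures show a grey cell with a yellow cap at top-crop (703,250), about world (0.44,-0.30). The purple look-alike at (615,252) sits between it and the tester. The cover is home with its lip at crop (472,144), and the wheel is at (260,140) with the crank pin on its right side. Next I'll look closer with the wrist camera.

```bash
cat >> h.py <<'E'
def Q(a): return [np.cos(a/2),np.sin(a/2),0,0]
np.set_printoptions(precision=4,suppress=True)
def ask(c,names):
    for n,z in names.items():
        for d in tip_of(c,n)[:2]: print(n,np.round(d["at"]),round(d["confidence"],2),px2w(c,d["at"],z)[:2])
E
python3 - <<'E'
from h import *
for uv in [(330,178.8),(331.2,303.5),(406.5,177.6),(413.4,302.4)]: print(px2w("top",uv,.096)[:2])
move_ptp([.46,-.28,.36],Q(0)); snap("wrist","w1")
T=np.array(camera_params("wrist")["camera_from_world"]);print(-T[:3,:3].T@T[:3,3],T[2,:3])
ask("wrist",dict(cell=0))
move_ptp([.50,-.03,.38],Q(0)); snap("wrist","w2")
ask("wrist",dict(tester=0,cover_lip=.117,bay=.008,bolt_face=.115,stop_face=.09,wheel_hub=.132,crank_pin=.150))
move_ptp([.53,.12,.38],Q(0)); snap("wrist","w3")
ask("wrist",dict(cover_lip=.117,bolt_face=.115,stop_face=.09,wheel_hub=.132,crank_pin=.150))
print(read_time_s(),read_qpos())
a=[cv2.resize(cv2.imread(f"pics/w{i}.png"),(400,300)) for i in(1,2,3)]
cv2.imwrite("pics/wm.png",np.vstack([np.hstack(a[:2]),np.hstack([a[2],a[2]*0])]))
E
```

```text
[0.6716 0.0271]
[0.4312 0.039 ]
[ 0.6655 -0.121 ]
[ 0.4245 -0.1124]
[ 0.541  -0.2804  0.483 ] [-0.3202  0.0012 -0.9473]
cell [338. 188.] 0.74 [ 0.4402 -0.2997]
cell [254. 193.] 0.59 [ 0.435  -0.2035]
tester [326. 124.] 0.7 [ 0.5508 -0.0373]
tester [176. 303.] 0.51 [0.3245 0.161 ]
cover_lip [330. 125.] 0.78 [ 0.5572 -0.04  ]
cover_lip [196. 111.] 0.61 [0.5706 0.077 ]
bolt_face [195. 111.] 0.57 [0.5709 0.0798]
stop_face [228. 115.] 0.86 [0.5658 0.0567]
wheel_hub [ 67. 114.] 0.75 [0.5718 0.1891]
wheel_hub [538. 223.] 0.39 [ 0.4719 -0.2296]
crank_pin [ 95. 116.] 0.77 [0.5696 0.1554]
crank_pin [201.   4.] 0.65 [0.651  0.0611]
cover_lip [496. 161.] 0.93 [ 0.5565 -0.041 ]
bolt_face [354. 140.] 0.79 [0.5746 0.0891]
stop_face [387. 143.] 0.56 [0.5697 0.0556]
wheel_hub [245. 147.] 0.75 [0.5708 0.1844]
crank_pin [282. 153.] 0.72 [0.5676 0.1514]
5.5417 [ 0.2052  0.1294 -0.547   1.663   0.069   1.3685 -1.9257]
```

View pics/wm.png

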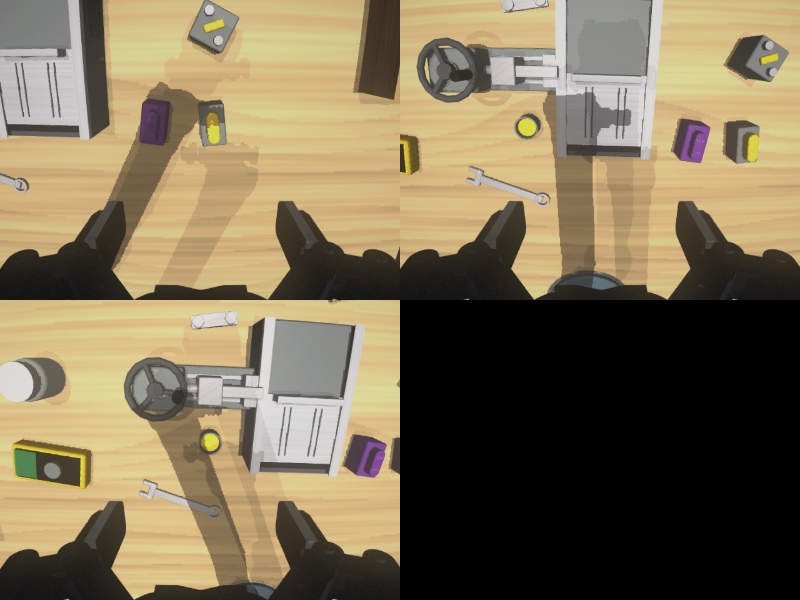

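```bash
cat >> h.py <<'E'
PSI=-.042
ex=np.array([np.cos(PSI),np.sin(PSI),0]); ey=np.array([-ex[1],ex[0],0])
def pick(p,angs):
    q0=np.array(read_qpos());best=None
    for a in angs:
        q=inverse_kinematics(list(p),Q(a))
        if q is not None:
            d=abs(np.array(q)-q0).max()
            if best is None or d<best[0]: best=(d,a)
    return best[1]
E
python3 - <<'E'
from h import *
p=np.array([.557,-.0405,.17]); a=pick(p,[PSI+np.pi/2,PSI-np.pi/2]);print(a)
move_gripper(.045,20)
move_ptp(list(p),Q(a)); p[2]=.118; movel(list(p),speed=.1); print(read_ft_force())
move_gripper(.0,20); print("gap",read_finger_gap(),read_grasp_force(),read_ft_force())
movel(list(p+.083*ex),speed=.1); print(read_ft_force(),read_eef_pos(),read_finger_gap())
d=.083
while d<.108:
    d+=.003; movel(list(p+d*ex),speed=.05); f=np.array(read_ft_force()); print(round(d,3),f)
    if abs(f@ex)>15: break
print(read_time_s(),read_eef_pos()); snap("top","t2")
move_gripper(.03);e=read_eef_pos(); movel([e[0],e[1],.19],speed=.2)
snap("top","t3"); ask("top",dict(cover_lip=.117,bay=.008,cell=0)); print(read_time_s())
E
```

```text
-1.6127963267948966
[-0.0485  0.6749  0.3638]
gap 0.009496202930429649 23.030026853084564 [-0.3493 -0.3642  3.5742]
[0.5688 1.6342 4.8257] [ 0.6411 -0.0435  0.1188] 0.009178830446184493
0.086 [-0.0543  0.8821  6.2886]
0.089 [-5.6089  2.4666 10.042 ]
0.092 [-11.7665   2.564   14.5921]
0.095 [-17.7139   3.8485  20.1716]
10.3917 [ 0.6445 -0.0437  0.1186]
bay [368. 276.] 0.66 [ 0.4912 -0.039 ]
cell [500. 294.] 0.84 [ 0.4391 -0.3039]
cell [450. 298.] 0.78 [ 0.4376 -0.2037]
11.4833
```

```bash
python3 - <<'E'
from h import *
move_ptp([.46,-.04,.36],Q(0)); snap("wrist","w4"); ask("wrist",dict(bay=.008,cover_lip=.117,tester=0))
import json
P=camera_params("wrist");json.dump({k:np.array(v).tolist() for k,v in P.items()},open("P4.json","w"))
move_gripper(.06,30)
move_ptp([.44,-.30,.26],Q(0)); im=snap("wrist","w5"); P=camera_params("wrist");json.dump({k:np.array(v).tolist() for k,v in P.items()},open("P5.json","w"))
ask("wrist",dict(cell=0))
h=cv2.cvtColor(im,cv2.COLOR_RGB2HSV); m=cv2.inRange(h,(24,150,60),(35,255,255))
n,l,s,c=cv2.connectedComponentsWithStats(m)
for i in range(1,n):
    if s[i,4]>80:
        pts=np.argwhere(l==i)[:,::-1]; w=np.array([px2w("wrist",q,.068)[:2] for q in pts]).astype(np.float32)
        print(s[i],cv2.minAreaRect(w*1000))
print(read_time_s())
E
python3 -c "
import cv2,numpy as np
a=cv2.imread('pics/w4.png')[100:400,140:500];b=cv2.imread('pics/w5.png')[60:360,160:520]
cv2.imwrite('pics/wm2.png',np.vstack([cv2.resize(a,(360,300)),b]))"
```

```text
bay [321. 148.] 0.59 [ 0.4869 -0.0386]
tester [323.  88.] 0.95 [ 0.5501 -0.0415]
cell [219. 193.] 0.88 [ 0.4392 -0.2035]
cell [327. 195.] 0.73 [ 0.4373 -0.3024]
[304   0  27   9 125] ((583.8209228515625, -293.48138427734375), (5.050085544586182, 17.41832733154297), 0.08898615092039108)
14.3083
```

View pics/wm2.png

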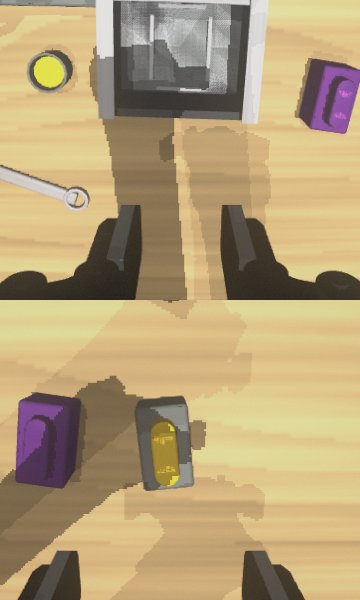

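```bash
python3 - <<'E'
from h import *
import json
P4=json.load(open("P4.json"));P5=json.load(open("P5.json"))
im=cv2.imread("pics/w5.png");h=cv2.cvtColor(im,cv2.COLOR_BGR2HSV);print(h[214,325])
m=cv2.inRange(h,(20,140,40),(38,255,255));r=np.zeros_like(m);r[170:256,300:350]=m[170:256,300:350]
pts=np.argwhere(cv2.morphologyEx(r,cv2.MORPH_OPEN,np.ones((3,3))))[:,::-1]
w=np.array([px2w("",q,.068,P5)[:2] for q in pts]).astype(np.float32)
print(len(pts),pts.min(0),pts.max(0),cv2.minAreaRect(w*1000),w.mean(0))
for uv in [(296,102),(346,97)]: print("blocktop",px2w("",(uv[0]-0,uv[1]+60),.05,P5)[:2])
for uv in [(236,105),(238,218),(406,108),(397,222)]: print("strip",px2w("",uv,.096,P4)[:2])
for uv in [(293,117),(290,185),(352,117),(350,160)]: print("rib",px2w("",uv,.014,P4)[:2])
E
```

```text
[ 23 173 164]
1556 [311 179] [338 245] ((438.52374267578125, -299.3457946777344), (52.53974533081055, 19.300273895263672), 5.8191914558410645) [ 0.439  -0.2994]
blocktop [ 0.4744 -0.2772]
blocktop [ 0.4783 -0.3159]
strip [0.5349 0.0347]
strip [0.4328 0.0389]
strip [ 0.5322 -0.1132]
strip [ 0.4286 -0.1105]
rib [ 0.5205 -0.0097]
rib [ 0.4474 -0.0049]
rib [ 0.5204 -0.0721]
rib [ 0.4749 -0.0708]
```

```bash
python3 - <<'E'
from h import *
c=np.array([.4387,-.2994]);zg=.071;ya=.1016
move_gripper(.045,40)
a=pick([*c,.14],[ya,ya+np.pi,ya-np.pi]);b=a-ya+PSI
move_ptp([*c,.13],Q(a)); movel([*c,zg],speed=.08); print(read_ft_force(),read_eef_pos())
move_gripper(0,40); print("gap",read_finger_gap(),read_grasp_force())
movel([*c,.10],speed=.06); print(read_finger_gap(),read_ft_force(),read_eef_pos())
movel([*c,.23],speed=.2)
B=np.array([.4888,-.038]); movel([*B,.23],Q(b),speed=.15)
snap("wrist","w6");snap("scene","s6");ask("scene",dict(cell=.16))
print(read_eef_pos(),read_finger_gap(),read_time_s())
a=cv2.imread("pics/w6.png");s=cv2.imread("pics/s6.png")
cv2.imwrite("pics/wm3.png",np.hstack([a[0:480,140:500],s[100:400,180:480][:, :].copy() if 0 else cv2.resize(s[100:400,180:480],(440,440)).repeat(1,0) if 0 else cv2.copyMakeBorder(cv2.resize(s[100:400,180:480],(440,440)),0,40,0,0,0)]))
E
```

```text
[ 0.4725 -0.0023  0.1456] [ 0.4388 -0.2998  0.0712]
gap 0.019175306314017638 44.45422947406769
0.01915548737194052 [-0.3642  0.0558 -3.7767] [ 0.4388 -0.2992  0.1002]
cell [271. 213.] 0.95 [ 0.5964 -0.0332]
cell [308. 190.] 0.88 [ 0.4867 -0.0399]
[ 0.4887 -0.0387  0.23  ] 0.018960118358559055 19.9333
```

View pics/wm3.png

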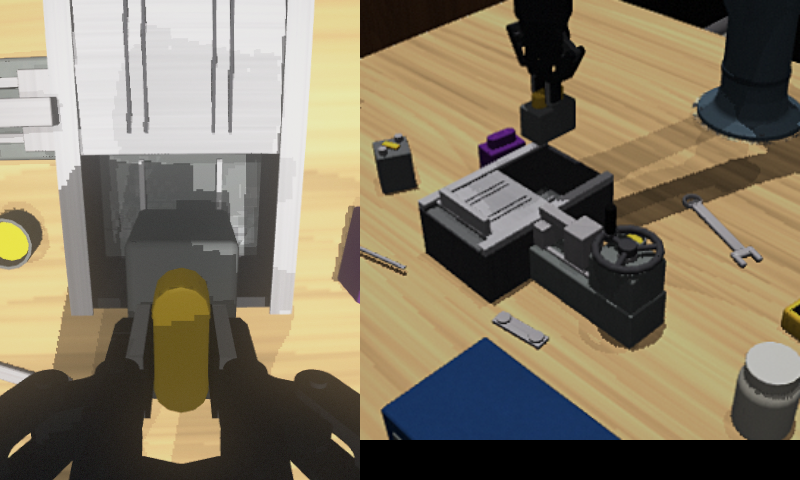

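The cell is held upright over the open chamber and aligned with it. Its cap is at about (180,340) in the left half of the picture. I'll lower it now.

```bash
python3 - <<'E'
from h import *
B=[.4888,-.038]
movel([*B,.11],speed=.12); print(read_ft_force())
movel([*B,.084],speed=.05); print(read_ft_force())
z=.084
while z>.0765:
    z-=.0015; movel([*B,z],speed=.03); f=read_ft_force(); print(round(z,4),f[2],read_eef_pos()[2])
    if f[2]>1: break
move_gripper(.045); print(read_grasp_force(),read_eef_pos())
e=read_eef_pos(); movel([*B,.23],speed=.15); movel([.46,-.04,.36],speed=.2)
im=snap("wrist","w7");P=camera_params("wrist"); ask("wrist",dict(cell=.008,bay=.008))
h=cv2.cvtColor(im,cv2.COLOR_RGB2HSV);m=cv2.inRange(h,(20,140,40),(38,255,255));u,v=w2px("wrist",[.4888,-.038,.076]).astype(int);print(u,v)
r=np.zeros_like(m);r[v-45:v+45,u-30:u+30]=m[v-45:v+45,u-30:u+30]
w=np.array([px2w("",q,.076,P)[:2] for q in np.argwhere(r)[:,::-1]]).astype(np.float32);print(cv2.minAreaRect(w*1000))
print(read_time_s())
E
```

```text
[ 0.4778  0.0846 -2.7363]
[ 0.0716 -0.2269 -2.0372]
0.0825 -3.2274965495563768 0.08262148225784578
0.081 -2.8926004362430815 0.08098470780132531
0.0795 -1.4104503431653934 0.07964029412397634
0.078 11.587506635298148 0.07942869037126339
0.0 [ 0.4888 -0.0379  0.0779]
cell [322. 151.] 0.73 [ 0.4834 -0.0413]
cell [464. 184.] 0.68 [ 0.4406 -0.1998]
318 154
((486.9129333496094, -37.33193588256836), (18.830303192138672, 50.75288391113281), 87.80319213867188)
26.0917
```

```bash
python3 - <<'E'
from h import *
p=np.array([.6445,-.0437,.18]); a=pick(p,[PSI+np.pi/2,PSI-np.pi/2])
move_gripper(.045,20)
move_ptp(list(p),Q(a)); p[2]=.118; movel(list(p),speed=.1)
move_gripper(.0,20); print("gap",read_finger_gap(),read_eef_pos())
p=np.array(read_eef_pos());p[2]=.1185
movel(list(p-.094*ex),speed=.1); print(read_ft_force(),read_eef_pos(),read_finger_gap())
d=.094
while d<.116:
    d+=.003; movel(list(p-d*ex),speed=.05); f=np.array(read_ft_force()); print(round(d,3),f,read_eef_pos()[0])
    if abs(f@ex)>15: break
e=read_eef_pos(); move_gripper(.03); print(read_eef_pos()); 
movel([e[0],e[1],.24],speed=.2)
print(e,read_finger_gap())
move_ptp([.50,.13,.34],Q(0)); snap("wrist","w8"); ask("wrist",dict(cover_lip=.117,wheel_hub=.132,crank_pin=.150,bolt_face=.115))
snap("top","t8"); ask("top",dict(cover_lip=.117,wheel_hub=.132,crank_pin=.150))
import json
json.dump({k:np.array(v).tolist() for k,v in camera_params("wrist").items()},open("P8.json","w"))
print(read_time_s())
w=cv2.imread("pics/w8.png")[20:320,100:580];cv2.imwrite("pics/w8c.png",cv2.resize(w,(800,500),interpolation=3))
E
```

```text
gap 0.009509237732798263 [ 0.6442 -0.0439  0.1188]
[-2.1388 -2.2513  5.3682] [ 0.5499 -0.0404  0.1187] 0.009358679246376634
0.097 [ 1.0461 -3.1537  2.2587] 0.5478803846634428
0.1 [ 2.1885 -4.4793  2.8339] 0.5446047599466899
0.103 [ 7.6871 -4.798  -4.1382] 0.5440358201409088
0.106 [ 14.7135  -5.7785 -13.3007] 0.5438524513988409
0.109 [ 21.7832  -6.4948 -20.0719] 0.5436962631517783
[ 0.5343 -0.0378  0.1177]
[ 0.5437 -0.0401  0.1189] 0.030077991262210283
cover_lip [528. 147.] 0.9 [ 0.5434 -0.0389]
cover_lip [243. 111.] 0.65 [0.5706 0.1892]
wheel_hub [246. 111.] 0.86 [0.5714 0.1849]
wheel_hub [289. 115.] 0.33 [0.5684 0.1527]
cover_lip [371. 235.] 0.7 [ 0.5518 -0.0411]
wheel_hub [432. 155.] 0.23 [ 0.6959 -0.1668]
33.3
```

View pics/w8c.png

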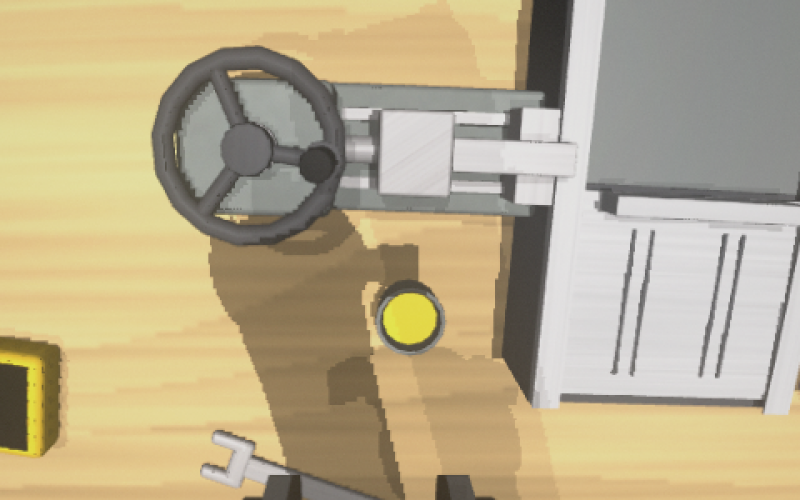

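```bash
python3 - <<'E'
from h import *
import json
P=json.load(open("P8.json"))
f=lambda u,v,z:px2w("",(100+u*.6,20+v*.6),z,P)[:2]
print("hub",f(246,148,.132)); L,R,T,B=f(153,148,.126),f(345,150,.126),f(247,46,.128),f(248,244,.124);print(L,R,T,B,(L+R)/2,(T+B)/2)
print("pin top",f(319,157,.168),"pin",f(319,162,.15))
im=cv2.imread("pics/w8.png")
for a in (PSI,PSI+np.pi,PSI-np.pi,PSI+np.pi/2,PSI-np.pi/2): print(a,inverse_kinematics([.5705,.151,.2],Q(a)))
E
```

```text
hub [0.5733 0.1854]
[0.5738 0.2293] [0.5719 0.1413] [0.6168 0.1837] [0.5289 0.188 ] [0.5729 0.1853] [0.5728 0.1858]
pin top [0.5705 0.1504] pin [0.5677 0.1516]
-0.042 [-1.2027  0.5819  1.1602  1.8312 -0.5911  1.1296 -1.4459]
3.0995926535897933 [-0.7955  0.3568  0.5664  1.8159 -0.2201  1.0318  1.3849]
-3.183592653589793 [-0.7955  0.3568  0.5664  1.8159 -0.2201  1.0318  1.3849]
1.5287963267948965 [-0.9622  0.405   0.7839  1.8229 -0.3269  1.0478 -0.0947]
-1.6127963267948966 [ 0.5931  0.6657 -1.2424  1.7515  0.67    1.2268  2.2696]
```

```bash
python3 - <<'E'
from h import *
H=np.array([.573,.1854]);r=.034;p0=np.array([.570,.1515]);z=.156
a=PSI+np.pi/2
move_gripper(.045,30)
move_ptp([*p0,.23],Q(a)); movel([*p0,z],speed=.12); print(read_ft_force())
move_gripper(0,30); print("gap",read_finger_gap(),read_eef_pos(),read_time_s())
t0=np.arctan2(p0[1]-H[1],p0[0]-H[0]); prev=t0;tot=0;th=0
while th<8.6 and read_time_s()<64:
    th+=.25; t=t0-th; q=H+r*np.array([np.cos(t),np.sin(t)])
    movel([*q,z],speed=.08)
    e=np.array(read_eef_pos());f=np.array(read_ft_force())
    ang=np.arctan2(e[1]-H[1],e[0]-H[0]); tot+=(prev-ang+np.pi)%(2*np.pi)-np.pi; prev=ang
    ft=f[:2]@np.array([-np.sin(t),np.cos(t)]);fr=f[:2]@np.array([np.cos(t),np.sin(t)])
    print(round(th,2),round(tot,2),"ft %.1f fr %.1f fz %.1f gap %.4f"%(ft,fr,f[2],read_finger_gap()),round(read_time_s(),1))
    if max(abs(ft),abs(fr))>25: break
print(read_eef_pos(),read_time_s())
snap("wrist","w9"); snap("top","t9");ask("top",dict(bolt_face=.115,stop_face=.09,crank_pin=.15))
E
```

```text
[ 0.3363 -0.5622  0.7595]
gap 0.012812635036324202 [0.5697 0.1517 0.1569] 36.2667
0.25 0.21 ft 1.1 fr 0.8 fz 3.3 gap 0.0128 36.5
0.5 0.47 ft 2.3 fr 2.2 fz 4.9 gap 0.0131 36.8
0.75 0.72 ft 2.1 fr 2.6 fz 6.5 gap 0.0129 37.0
1.0 0.98 ft 1.4 fr 3.7 fz 7.5 gap 0.0131 37.3
1.25 1.23 ft 2.9 fr 3.5 fz 8.5 gap 0.0130 37.6
1.5 1.5 ft 2.7 fr 3.8 fz 9.6 gap 0.0124 37.8
1.75 1.76 ft 2.2 fr 2.6 fz 8.5 gap 0.0127 38.1
2.0 2.02 ft 2.3 fr 1.8 fz 7.8 gap 0.0128 38.3
2.25 2.27 ft 1.2 fr 0.8 fz 7.4 gap 0.0125 38.6
2.5 2.52 ft 1.2 fr -0.0 fz 7.0 gap 0.0129 38.9
2.75 2.77 ft 0.8 fr -1.1 fz 6.5 gap 0.0130 39.1
3.0 3.01 ft 1.4 fr -1.3 fz 6.7 gap 0.0128 39.4
3.25 3.26 ft 1.4 fr -1.9 fz 7.2 gap 0.0129 39.6
3.5 3.5 ft 1.1 fr -2.6 fz 7.6 gap 0.0129 39.9
3.75 3.74 ft 0.9 fr -3.0 fz 8.0 gap 0.0132 40.1
4.0 3.97 ft 1.5 fr -3.2 fz 8.1 gap 0.0127 40.4
4.25 4.2 ft 1.3 fr -3.3 fz 7.2 gap 0.0132 40.7
4.5 4.42 ft 1.9 fr -2.8 fz 7.3 gap 0.0123 40.9
4.75 4.66 ft 1.1 fr -2.2 fz 6.2 gap 0.0131 41.2
5.0 4.91 ft 2.5 fr -0.3 fz 6.6 gap 0.0129 41.4
5.25 5.19 ft 2.2 fr -1.3 fz 6.4 gap 0.0130 41.7
5.5 5.46 ft 2.2 fr -0.8 fz 5.7 gap 0.0130 42.0
5.75 5.72 ft 1.0 fr -1.6 fz 5.9 gap 0.0132 42.2
6.0 5.98 ft 0.4 fr -0.6 fz 6.6 gap 0.0132 42.5
6.25 6.23 ft 0.4 fr -0.2 fz 6.4 gap 0.0126 42.7
6.5 6.41 ft 6.9 fr -1.9 fz 1.7 gap 0.0131 43.0
6.75 6.43 ft 21.5 fr -9.3 fz -14.0 gap 0.0131 43.2
7.0 6.45 ft 32.3 fr -21.8 fz -27.0 gap 0.0127 43.5
[0.5646 0.1533 0.1575] 43.5
stop_face [317. 234.] 0.85 [0.5645 0.0584]
stop_face [275. 359.] 0.73 [0.3381 0.1469]
crank_pin [268. 228.] 0.52 [0.567  0.1458]
```

The wheel stopped hard after about 6.4 rad. Either the bolt started partly advanced or something is blocking it, so I'll release and look.

```bash
python3 - <<'E'
from h import *
move_gripper(.04); e=read_eef_pos(); movel([e[0],e[1],.24],speed=.2)
move_ptp([.50,.10,.30],Q(0)); snap("wrist","w10"); ask("wrist",dict(cover_lip=.117,bolt_face=.115,stop_face=.09,crank_pin=.15)); print(read_time_s())
w=cv2.imread("pics/w10.png")[0:300,100:580];cv2.imwrite("pics/w10c.png",cv2.resize(w,(800,500),interpolation=3))
E
```

```text
cover_lip [516. 154.] 0.85 [ 0.5431 -0.039 ]
bolt_face [381. 114.] 0.68 [0.5701 0.0598]
stop_face [379. 116.] 0.7 [0.5678 0.0578]
stop_face [ 31. 256.] 0.64 [0.4545 0.353 ]
crank_pin [241. 121.] 0.66 [0.5676 0.1509]
46.3167
```

View pics/w10c.png

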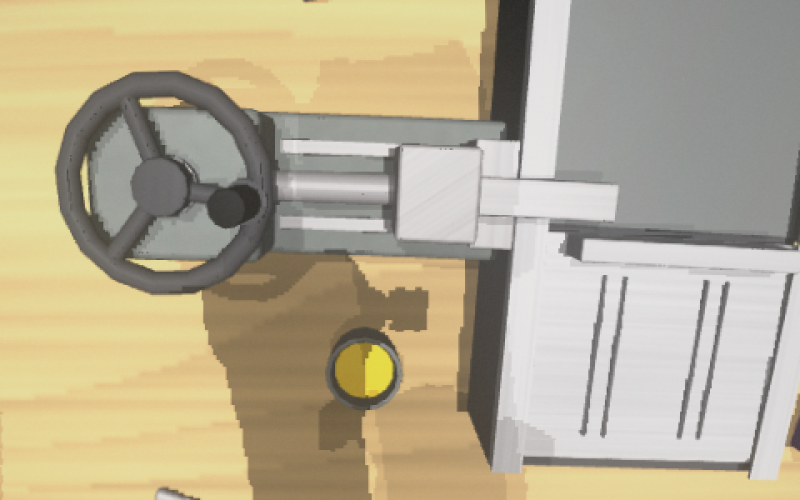

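The carriage at (440,195) is up against the stop block at (497,195). The nose at (550,200) lies behind the lip of the closed cover, with nothing in its way. The hard stop and the roughly 2 mm agreement between the bolt and stop faces both fit contact.

```bash
python3 -c "
from bench import *
print(read_time_s(), sign_off())"
```

```text
the job is handed in; nothing more can be done
46.3167 None
```

I handed the job in at about 46 s: the cell is in the bay, the cover is home, and the bolt's carriage is hard against its stop. The wheel stopped after about 6.4 rad rather than 8, which I take to mean the bolt started partly advanced; the judge's verdict was not reported.

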